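Clamp the strainer onto the paint filler

ROBOT

A 7-joint arm with a two-finger parallel gripper is mounted at the origin on the work surface. World frame = base frame: x ahead of the robot, y to its left, z up, the work surface at z = 0. Lengths are in m, angles in rad, forces in N, time in s.
With the tool pointing down it reaches from about 0.4 to 0.9 m from the base axis. Payload 5.6 kg.
Tool frame: the origin (TCP) lies midway between the tips of the shut fingers; the grasp point (between the pads) lies 19 mm behind it; z points along the fingers, y is the line along which they close (so a half turn about z gives the same grasp; the last joint's range is limited). The gripper opens to 92 mm and grips with 3 to 60 N. Pads are 20 mm wide; open, the fingers measure 128 mm over their backs; the gripper's body (75 mm by 189 mm) begins 69 mm behind the grasp point.
Start: joints at [-1.314, 0.468, -0.012, 1.603, 0.006, 1.071, -0.056], TCP at [0.192, 0.621, 0.215] pointing down, gripper open.
Joint ranges: [-2.53, 2.53], [-0.31, 2.02], [-1.57, 1.55], [0.28, 2.44], [-1.29, 4.43], [0.15, 1.84], [-2.92, 2.92]. Speed limits (rad/s): [2.57, 2.57, 3.14, 3.14, 3.14, 3.14, 3.14].

INTERFACE

Orientations are given as a 3x3 rotation matrix whose columns are the frame's x, y, z axes.
In Python, from station import env, effector, solver, viewer, workorder, search_frame, tip_of gives the robot as it stands. Calls block until the motion is done:
- env.reach(position, orientation): joint-space move of the TCP to a pose.
- env.movel(position, frame=None, rate=0.15): straight line of the TCP; frame=None keeps the orientation; rate is the mean speed in m/s.
- env.goto_joints(angles): joint-space move.
- effector.release() and effector.grasp(squeeze=None): open the fingers fully, or close them until they stop; squeeze is the grip in N (None keeps the last).
- env.pause(seconds).
- solver.inverse_kinematics(position, orientation): joint angles nearest the present ones, or None.
- env.sense(): the state.
- viewer.read_camera(name): name is "scene" or "side" or "wrist"; returns (picture, depth): 420x560x3 uint8, red, green, blue; 420x560 float32, m along the optical axis (not along the pixel's ray), 0 where there is no reading.
- viewer.camera_info(name): a dict with "intrinsics" (3x3 intrinsics, pixels), "eye" and "rotation" of the camera in the world; the wrist camera has in their place "T_tool_cam" (4x4, takes a point from camera to tool coordinates, whose origin is the TCP and whose axes are the flange's). Camera axes: x right, y up, looking along -z (the intrinsics and any distortion apply to the point x, -y, -z); pixel columns grow to the right and rows downward; lengths in m; the calibration is good to about 2 mm. The wrist camera is an equidistant fisheye: a pixel r from the principal point sees the ray r / f radians off the axis. A picture is of the moment at which its call begins: read the wrist's pose just before it. camera_info takes no time and is no camera call.
A pose or a line that the arm cannot do raises env.PlanningError and nothing moves.
- workorder.finish_job(): hands the job in; it is judged then, once.
Trained networks look in the newest picture that a camera, given by its name, has taken for a name from the list of things; names that differ only in an ending like _2 or _b are one class to them, and where a whole thing is asked for, a point or a joint stands for the part that bears it (a point fixed in the world has none). Each returns a list of dicts, best first, with "score" (0 to 1); they miss things now and then, are a little off and sometimes report something else, mostly with a low value. They report only what shows in the picture. A call takes as long as a camera call.
- search_frame(camera, name): "at" ([x, y, z] in m, in world coordinates, good to about 4 mm: the middle of the surface that is visible of it).
- tip_of(camera, name): "at" ([x, y, z] in m, in world coordinates, good to about 4 mm: a listed point, or the origin of a listed thing).
The state is a dict: "t": time; "joint_positions": joint angles; "joint_velocities": joint speeds; "tau": joint torques, N m; "ee_pos": TCP position; "tcp_rot": TCP orientation; "wrist_force": force on the tool from outside, world axes, zero at the start; "moment": the same for the moment, N m; "gripper_width": finger opening in m; "grasp_force": force on a finger pad.
Only numpy, scipy, OpenCV 4.12 (cv2) and the standard library are available. Lean on these libraries where they do the work, as an engineer would, in place of code of your own. Each camera call takes 0.05 s, during which the arm holds its last target. There are 200 camera calls.

TASK

Close the clamp that joins the strainer housing to the riser of the paint filler: swing the open half of the clamp ring round both flanges and, with the latch still open, press it onto its rubber seal with a steady push of about 15 N for about a second to bed the seal (never more than about 25 N, which crushes it). Then let go of the ring and swing the latch fully shut over the ring's pin, so that the clamp stays tight by itself with the housing upright and centred on the riser. Leave the jars, bottles and other things on the counter where they are.

Things in the scene. Friction and masses are not known exactly. Their poses are not given: they have to be found in the camera images.
- station: Paint filler fixed to the counter: grey base plate 210 x 220 x 12 mm, pump housing and an upright riser with a flange 80 mm across, top at z = 90 mm. Origin under the plate's centre, on the riser's axis, z up. In its frame (used for every (x, y) below) the fixed half ring is on the -x side, the ring's hinge on +y, the ring's gap with seal, pin and latch on -y.
- riser_top (a point): Centre of the riser flange's top face, z = 90 mm.
- strainer: Loose steel strainer housing, 0.35 kg, 72 mm high, standing a few mm off centre on the riser: flange 80 mm across, 7 mm thick; bowl 68 mm across; closed domed top at z = 162 mm. Origin under its centre. The closing ring (inner radius 42.5 mm) slides it to the centre by itself; no need to grasp it.
- ring (a joint): Swinging half of the aluminium clamp ring: 0 = closed round the flanges, grows as it opens (counter-clockwise from above) to 1.6 rad. Starts at 0.9 to 1.45; stays where left (hinge friction 0.04 N m). Near closed its tongue meets the rubber seal, at an angle that differs each time (about 0.005 to 0.025), so it must be felt; pressed, it may read slightly below 0.
- ring_post (a point): On the ring's handle, an upright round steel post 12 mm in diameter, free from z = 101 to 156 mm; the point is on its axis at z = 136 mm, a good height to pinch it from above. With the ring closed it is at (80, -10) mm, 105 mm from the hinge axis.
- ring_hinge (a point): On the ring's hinge axis, at z = 136 mm, at (0, 58) mm. The metal itself ends at z = 102 mm.
- seal: Steel block with a rubber pad 18 x 14 mm in the ring's gap; origin at the block's centre, (-9, -55) mm, z = 90 mm, x towards the ring's tongue. The tongue presses the pad along -x, 113 mm from the hinge axis: the push on the seal is 0.93 of the push on the ring's post. Stiff: about 8 N per mm. Latched, the clamp presses it with about 3 to 16 N.
- latch (a joint): Steel latch arm: 0 = fully shut at its stop, grows as it opens (clockwise from above) to 1.7 rad. Starts at 0.9 to 1.5; stays where left (friction 0.04 N m). From about 0.5 to 0.2 rad its hook meets the ring's pin and draws the ring onto the seal: up to 5 N at the post, passing centre just before the stop. If the ring is over 0.06 rad open the hook jams on the pin.
- latch_post (a point): On the latch's handle, an upright round steel post 12 mm in diameter, free from z = 110 to 158 mm; the point is on its axis at z = 136 mm, a good height to pinch or push it. It is 95 mm from the latch pivot; shut it is at (73, -72) mm.
- latch_pivot (a point): On the latch's pivot axis, at z = 136 mm, at (-22, -72) mm. The metal itself ends at z = 112 mm.
- jar_a: Bystander: small jar 38 mm across, 50 mm high, on the base plate at (-78, 83) mm. Origin under its centre.
- jar_b: Bystander: small jar 38 mm across, 50 mm high, on the base plate at (80, -83) mm, below the latch's path. Origin under its centre.
- bottle_c: Bystander: bottle 48 mm across, 85 mm high, at the right of the counter. Origin under its centre.
- bottle_d: Bystander: bottle 48 mm across, 85 mm high, at the right of the counter. Origin under its centre.
- brush_e: Bystander: brush lying at the right of the counter.
- wrench_f: Bystander: wrench lying beyond the paint filler.
- carton_g: Bystander: white carton 90 x 150 x 35 mm at the left of the counter. Origin under its centre.

How it is judged:
On the way:
1. with the latch still open, the ring is closed round the flanges and pressed onto its seal with 9 to 21 N for 0.3 s (value of joint ring below 0.06 rad and value of joint latch above 0.6 rad and contact force between ring and seal between 9 and 21 N), for 0.3 s.
At the end, for the whole second after the job is handed in: The latch is shut to within 0.08 rad of its stop, the ring is closed to under 0.03 rad and held by the latch with more than 2 N on the seal, and the strainer housing stands at rest and upright (3 degrees) on the riser's flange, within 5 mm of its centre (value of joint latch below 0.08 rad and value of joint ring below 0.03 rad and contact force between ring and seal above 2 N and horizontal distance between strainer and riser_top below 0.005 m and height (world z) of strainer above 0.085 m and angle between strainer's own z axis and vertical below 0.05 rad and linear speed of strainer below 0.02 m/s); the robot touches nothing.
It fails at once if the seal is crushed: pressed with more than 28 N (contact force between ring and seal above 28 N).
It fails at once if a bystander is moved by more than 30 mm (distance of any of jar_a, jar_b, bottle_c, bottle_d, brush_e, wrench_f, carton_g from where it was at the start of the episode above 0.03 m).
It also fails if it takes over 64 s, if anything falls off the work surface, if the arm or the gripper's body presses on something with over 40 N, if the wrist force passes 120 N, or if a joint passes its speed limit or range.

## Working session

There is one attempt and no reset: what is moved stays moved. The work goes in short steps, each a Python script; the robot and the scene stay as the last script left them, time stands still between calls to the robot, and variables do not carry over. Pictures are saved under pics/ and viewed, at most 10 in all, crops included, and the job is handed in when it is done.

```bash
ls; mkdir -p pics; python3 - <<'E'
from station import *
import cv2,numpy as np
for c in ("scene","side"):
    im,d=viewer.read_camera(c); cv2.imwrite(f"pics/{c}0.png",im[:,:,::-1])
    print(c,viewer.camera_info(c))
    for n in ("riser_top","ring_post","ring_hinge","latch_post","latch_pivot","station","strainer","seal","jar_a"):
        print(n,[(np.round(r["at"],4).tolist(),round(r["score"],2)) for r in tip_of(c,n)[:3]])
s=env.sense(); print(s)
E
```

```text
pics
scene {'intrinsics': array([[419.38615791,   0.        , 290.03674097],
       [  0.        , 419.38615791, 207.60340196],
       [  0.        ,   0.        ,   1.        ]]), 'eye': array([ 1.14771255, -0.48619251,  0.71935322]), 'rotation': array([[ 0.69423064, -0.43980487,  0.56975038],
       [ 0.71972696,  0.41751193, -0.5546863 ],
       [ 0.00607615,  0.79514493,  0.606389  ]])}
riser_top [([0.5014, 0.0218, 0.0902], 0.97)]
ring_post [([0.5347, 0.1654, 0.1394], 0.85)]
ring_hinge [([0.4843, 0.0705, 0.1336], 0.88)]
latch_post [([0.5605, -0.1299, 0.1333], 0.76), ([0.5188, -0.0332, 0.0875], 0.64), ([0.5019, 0.0227, 0.0918], 0.34)]
latch_pivot [([0.5125, -0.0569, 0.1381], 0.83)]
station [([0.5088, 0.0194, -0.0035], 0.8), ([0.4042, -0.3736, 0.0026], 0.46)]
strainer [([0.4985, 0.0199, 0.0905], 0.63), ([0.5075, 0.0195, -0.0056], 0.43)]
seal [([0.5162, -0.0348, 0.0907], 0.6)]
jar_a [([0.6008, -0.03, 0.0115], 0.83), ([0.5175, -0.0294, 0.0906], 0.63)]
side {'intrinsics': array([[482.70288431,   0.        , 279.85467481],
       [  0.        , 482.70288431, 209.32875146],
       [  0.
[... 878 characters left out ...]
ay([-9.50817198e-04, -3.88798510e-05,  1.43873135e-03,  2.75619183e-04,
       -1.37489316e-03,  5.40832261e-04, -2.03225875e-03]), 'tau': array([ 7.32677054e-04, -5.20426369e+01, -1.17355262e-02, -2.44048834e+01,
       -5.66326256e-02,  1.14628655e-02,  2.20563493e-05]), 'ee_pos': array([0.19201309, 0.62099517, 0.21460785]), 'tcp_rot': array([[-9.55371858e-01,  2.95405841e-01,  5.15314580e-05],
       [ 2.95405842e-01,  9.55371859e-01,  1.05170197e-05],
       [-4.61249158e-05,  2.52703583e-05, -9.99999999e-01]]), 'wrist_force': array([ 0.59817643, -0.31924487, -0.17519245]), 'moment': array([-0.00026313, -0.01243953,  0.02048183]), 'grasp_force': 0.0, 'gripper_width': 0.09211377310380024}
```

View pictures.

View pics/scene0.png

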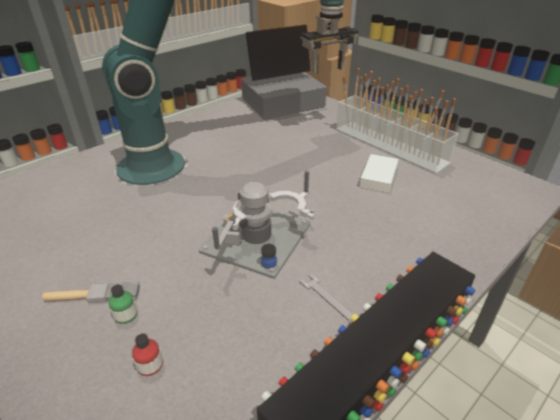

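View pics/side0.png

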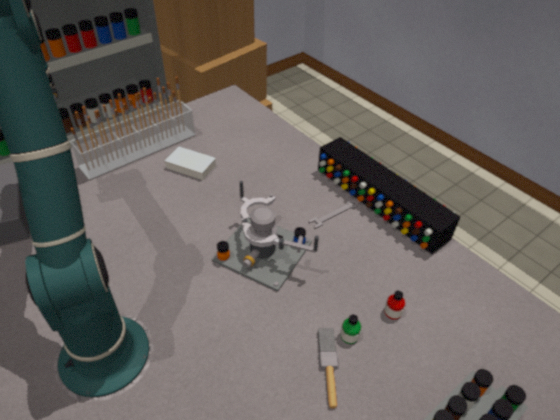

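```bash
cat > h.py <<'E'
import numpy as np
# station frame fit (2D rigid) from mean detections of both cameras
loc=np.array([[0,0],[0,58],[-22,-72],[80,-83],[-78,83],[-9,-55]])/1e3
obs=np.array([[.5036,.0204],[.48245,.07255],[.5118,-.05805],[.603,-.0286],[.3989,.0697],[.51435,-.03625]])
lc,oc=loc.mean(0),obs.mean(0)
a,b=loc-lc,obs-oc
yaw=np.arctan2((a[:,0]*b[:,1]-a[:,1]*b[:,0]).sum(),(a*b).sum())
R2=np.array([[np.cos(yaw),-np.sin(yaw)],[np.sin(yaw),np.cos(yaw)]])
O=oc-R2@lc
W=lambda x,y:O+R2@np.array([x,y])/1e3
hinge=W(0,58); pivot=W(-22,-72)
ang=lambda v:np.arctan2(v[1],v[0])
ring0=ang(W(80,-10)-hinge); latch0=ang(W(73,-72)-pivot)
rr=np.hypot(80,68)/1e3; lr=.095
def post_ring(q): return hinge+rr*np.array([np.cos(ring0+q),np.sin(ring0+q)])
def post_latch(q): return pivot+lr*np.array([np.cos(latch0-q),np.sin(latch0-q)])
E
python3 - <<'E'
from h import *
print(np.degrees(yaw),O,'res',(obs-(O+loc@R2.T))*1e3)
rp=np.array([.5356,.1653]);lp=np.array([.5599,-.1319])
print('ring',ang(rp-hinge)-ring0,np.hypot(*(rp-hinge)),'latch',latch0-ang(lp-pivot),np.hypot(*(lp-pivot)))
print(post_ring(0),post_latch(0),hinge,pivot)
from station import *
s=env.sense()
for f in ("ring","latch"):
  n=12;qs=np.linspace(1.3 if f=="ring" else 1.1,-.02,n); 
  for k in (0,4,8,11):
    p=(post_ring if f=="ring" else post_latch)(qs[k])
    out=[]
    for t in np.radians(np.arange(-180,180,30)):
      c,s_=np.cos(t),np.sin(t); Rm=np.array([[c,s_,0],[s_,-c,0],[0,0,-1]])
      j=solver.inverse_kinematics([*p,.117],Rm); out.append('-' if j is None else '%.1f'%j[6])
    print(f,qs[k],out)
E
```

```text
21.209708241092542 [0.50269544 0.01909463] res [[ 0.90456371  1.30536549]
 [ 0.73795095 -0.61586032]
 [ 3.56599624 -2.06251766]
 [-4.3043881   0.74055106]
 [-1.05100951  1.44661484]
 [ 0.14688671 -0.8141534 ]]
ring 1.3758791582762524 0.10673617452418577 latch 1.3433893106194672 0.09182638785000914
[0.58089426 0.03871461] [ 0.59679894 -0.02161814] [0.48171205 0.07316586] [ 0.508234   -0.05598748]
ring 1.3 ['1.3', '1.8', '2.3', '2.7', '-2.1', '-1.6', '-1.5', '-1.1', '-0.5', '-0.1', '0.4', '0.9']
ring 0.8200000000000001 ['1.4', '1.9', '2.3', '2.8', '-2.0', '-1.5', '-1.5', '-1.0', '-0.4', '0.0', '0.5', '1.0']
ring 0.33999999999999997 ['1.5', '2.0', '2.5', '2.9', '-2.0', '-1.4', '-1.4', '-0.8', '-0.3', '0.1', '0.6', '1.1']
ring -0.02 ['1.6', '2.1', '2.5', '2.2', '-1.9', '-1.4', '-1.3', '-0.8', '-0.3', '0.2', '0.7', '1.1']
latch 1.1 ['2.0', '2.5', '2.1', '-2.2', '-1.6', '-1.3', '-0.9', '-0.4', '0.1', '0.6', '1.1', '1.6']
latch 0.6927272727272729 ['2.0', '2.4', '2.8', '-2.2', '-1.7', '-1.3', '-1.0', '-0.5', '-0.0', '0.5', '1.0', '1.5']
latch 0.2854545454545455 ['1.8', '2.3', '2.7', '-2.3', '-1.8', '-1.4', '-1.1', '-0.6', '-0.1', '0.4', '0.9', '1.4']
latch -0.02 ['1.8', '2.2', '2.7', '-2.3', '-1.8', '-1.3', '-1.1', '-0.7', '-0.2', '0.3', '0.8', '1.3']
```

The networks agree with the pictures: in the scene view the ring post is near (306,180), the latch post near (216,238) and the strainer near (254,205). In the side view the ring post is near (241,190) and the latch post near (316,243). Ring is about 1.37 rad open, latch about 1.34. Next I pinch the ring post and swing it most of the way.

```bash
cat >> h.py <<'E'
from station import *
def Rt(t):
    c,s=np.cos(t),np.sin(t); return np.array([[c,s,0],[s,-c,0],[0,0,-1.]])
def ring_pose(q,z=.117): return np.array([*post_ring(q),z]),Rt(ring0+q)
def st(tag,F0=np.zeros(3),u=None):
    s=env.sense(); f=s["wrist_force"]-F0
    print(tag,'t%.2f'%s["t"],'p',np.round(s["ee_pos"],4),'F',np.round(f,1),'w%.4f g%.1f'%(s["gripper_width"],s["grasp_force"]),'' if u is None else 'push %.1f'%(f[:2]@u))
    return s
E
python3 - <<'E'
from h import *
q=1.376
p,R=ring_pose(q); p[:2]=[.5356,.1653]
env.reach([p[0],p[1],.27],R); st('above')
env.movel(p,rate=.15); s=st('down'); np.save('F0.npy',s["wrist_force"])
effector.grasp(20); st('grip',s["wrist_force"])
im,_=viewer.read_camera("scene"); 
import cv2; cv2.imwrite("pics/grip.png",cv2.resize(im[120:300,160:400,::-1],None,fx=3,fy=3))
E
```

```text
above t3.06 p [0.5352 0.1669 0.2697] F [ 0.5  0.5 -0.4] w0.0919 g0.0 
down t4.22 p [0.5363 0.1655 0.1178] F [-0.4  0.  -0.2] w0.0916 g0.0 
grip t5.41 p [0.5357 0.1653 0.117 ] F [0.2 0.6 0.3] w0.0117 g20.0
```

View pics/grip.png

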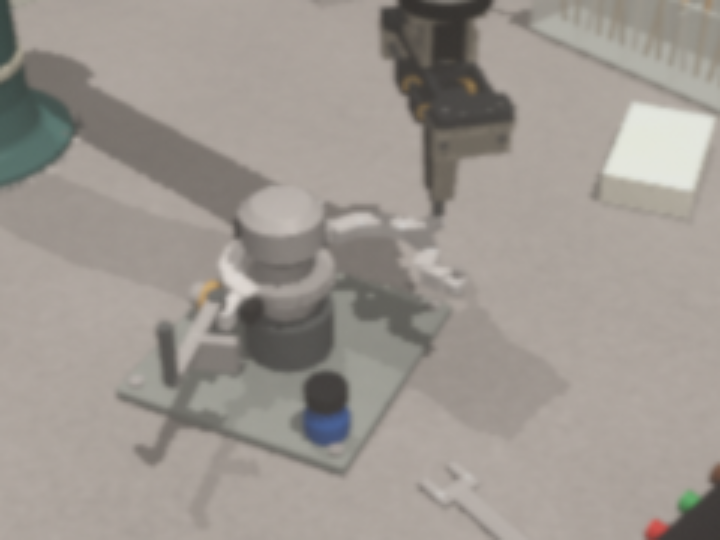

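The fingers hold the ring post (width 11.7 mm, at about (437,205) in the crop). Now I swing it.

```bash
python3 - <<'E'
from h import *
F0=np.load('F0.npy')
for q in np.r_[np.arange(1.3,.15,-.14),.1]:
    p,R=ring_pose(q); env.movel(p,R,rate=.09)
    s=env.sense(); f=s["wrist_force"]-F0; r=np.array([np.cos(ring0+q),np.sin(ring0+q)]); u=np.array([-r[1],r[0]])
    print('%.2f t%.2f rad %.1f tan %.1f w%.4f err'%(q,s["t"],f[:2]@r,f[:2]@u,s["gripper_width"]),np.round((s["ee_pos"]-p)*1e3,1))
    if np.abs(f).max()>15: break
env.pause(.3); st('end',F0,u)
E
```

```text
1.30 t5.71 rad 5.2 tan -0.4 w0.0117 err [1.1 1.3 0.1]
1.16 t6.03 rad 5.2 tan -0.6 w0.0112 err [1.4 1.1 0.1]
1.02 t6.34 rad 6.8 tan -0.7 w0.0118 err [1.6 0.9 0.1]
0.88 t6.66 rad 5.6 tan -0.7 w0.0116 err [1.7 0.5 0.1]
0.74 t6.97 rad 6.2 tan 0.1 w0.0110 err [1.7 0.1 0.1]
0.60 t7.29 rad 6.9 tan -0.5 w0.0112 err [ 1.6 -0.3  0.1]
0.46 t7.61 rad 5.8 tan -0.1 w0.0115 err [ 1.4 -0.7  0.1]
0.32 t7.92 rad 4.8 tan 0.9 w0.0115 err [ 1.1 -1.   0.1]
0.18 t8.24 rad 6.3 tan 0.1 w0.0117 err [ 0.8 -0.6  0.1]
0.10 t8.49 rad 5.8 tan 1.1 w0.0112 err [ 0.7 -0.4  0.1]
end t8.79 p [0.5846 0.0488 0.1171] F [ 5.4 -0.1 -3.9] w0.0114 g20.0 push 1.2
```

```bash
python3 - <<'E'
from h import *
F0=np.load('F0.npy')
def rd(n=3):
    fs=[]
    for _ in range(n): 
        s=env.sense(); fs.append(s["wrist_force"]-F0); env.pause(.03)
    return s,np.mean(fs,0)
q=.1
def go(q,rate):
    p,R=ring_pose(q); p[:2]+=.001*np.array([np.cos(ring0+q),np.sin(ring0+q)]); env.movel(p,R,rate=rate)
def meas():
    s,f=rd(); v=s["ee_pos"][:2]-hinge; qa=ang(v)-ring0; a=ang(v); u=np.array([-np.sin(a),np.cos(a)])
    T=f[:2]@u; print('cmd %.4f qa %.4f tan %.1f rad %.1f z %.1f t%.2f'%(q,qa,T,f[:2]@v/np.hypot(*v),f[2],s["t"])); return T
while q>-.2:
    T=meas()
    if T>15.3 : break
    q-=.012 if T<4 else (.006 if T<12 else .003)
    go(q,.03)
np.save('q.npy',q)
for _ in range(3): env.pause(.25); meas()
E
```

```text
cmd 0.1000 qa 0.1018 tan 0.5 rad 5.5 z -3.4 t8.86
cmd 0.0880 qa 0.0905 tan 0.6 rad 1.9 z -0.3 t9.21
cmd 0.0760 qa 0.0748 tan 0.9 rad 1.2 z 1.2 t9.56
cmd 0.0640 qa 0.0625 tan 0.9 rad 0.3 z 2.0 t9.91
cmd 0.0520 qa 0.0512 tan 0.4 rad -1.1 z 2.8 t10.26
cmd 0.0400 qa 0.0395 tan 0.2 rad -1.7 z 3.5 t10.61
cmd 0.0280 qa 0.0330 tan 2.1 rad -1.9 z 3.7 t10.96
cmd 0.0160 qa 0.0291 tan 4.6 rad -2.2 z 3.0 t11.31
cmd 0.0100 qa 0.0279 tan 6.1 rad -1.4 z 3.4 t11.66
cmd 0.0040 qa 0.0267 tan 7.0 rad -1.8 z 2.9 t12.01
cmd -0.0020 qa 0.0254 tan 8.3 rad -1.3 z 2.6 t12.36
cmd -0.0080 qa 0.0242 tan 9.0 rad -1.1 z 2.0 t12.71
cmd -0.0140 qa 0.0227 tan 10.2 rad -1.2 z 2.0 t13.06
cmd -0.0200 qa 0.0219 tan 11.1 rad -0.8 z 1.5 t13.41
cmd -0.0260 qa 0.0208 tan 12.0 rad -0.9 z 1.0 t13.76
cmd -0.0320 qa 0.0194 tan 13.1 rad -1.0 z 0.8 t14.11
cmd -0.0350 qa 0.0196 tan 13.5 rad -1.2 z 0.7 t14.46
cmd -0.0380 qa 0.0187 tan 14.6 rad -0.6 z 0.3 t14.81
cmd -0.0410 qa 0.0180 tan 14.3 rad -0.7 z 0.6 t15.16
cmd -0.0440 qa 0.0177 tan 14.4 rad 0.1 z 0.1 t15.51
cmd -0.0470 qa 0.0169 tan 14.8 rad -0.2 z 0.2 t15.86
cmd -0.0500 qa 0.0164 tan 15.9 rad -0.1 z -0.3 t16.21
cmd -0.0500 qa 0.0166 tan 16.2 rad -0.1 z -0.5 t16.56
cmd -0.0500 qa 0.0163 tan 15.9 rad -0.4 z -0.5 t16.91
cmd -0.0500 qa 0.0164 tan 16.1 rad -0.3 z -0.0 t17.26
```

The force rose at about 8.5 N/mm, which matches the seal. It held at about 15 N on the seal for over a second. Now I unload, release the ring and go to the latch.

```bash
python3 - <<'E'
from h import *
import cv2
p,R=ring_pose(.022); p[:2]+=.001*np.array([np.cos(ring0),np.sin(ring0)]); env.movel(p,R,rate=.03)
F0=np.load('F0.npy'); st('unload',F0)
effector.release(); st('rel',F0)
p[2]=.24; env.movel(p,rate=.2)
for c in("scene","side"):
    viewer.read_camera(c)
    for n in("ring_post","latch_post"):
        print(c,n,[(np.round(r["at"],4).tolist(),round(r["score"],2)) for r in tip_of(c,n)[:2]])
t=yaw-np.pi/4
env.reach([.5599,-.1319,.24],Rt(t)); st('above latch')
im,_=viewer.read_camera("scene"); cv2.imwrite("pics/latch.png",cv2.resize(im[120:300,160:400,::-1],None,fx=3,fy=3))
E
```

```text
unload t17.69 p [0.5825 0.0414 0.117 ] F [-0.   6.6  4.6] w0.0113 g20.0 
rel t18.93 p [0.5826 0.0406 0.117 ] F [ 0.5  0.  -0. ] w0.0917 g0.0 
scene ring_post [([0.5839, 0.0407, 0.1357], 0.95)]
scene latch_post [([0.5574, -0.13, 0.1345], 0.86)]
side ring_post []
side latch_post [([0.5576, -0.1345, 0.1375], 0.59)]
above latch t20.73 p [ 0.5605 -0.1302  0.2397] F [0.3 0.5 0.3] w0.0924 g0.0
```

View pics/latch.png

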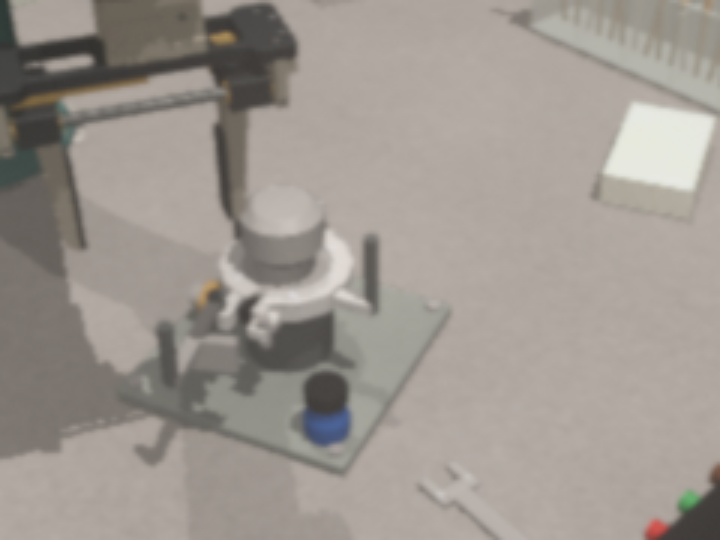

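The ring is closed round the flanges: its post is at (370,272) in the crop, the strainer sits inside, and the latch post at (168,350) is still open. Next I pinch the latch post and swing it shut, checking the force as it goes.

```bash
python3 - <<'E'
from h import *
t=yaw-np.pi/4; R=Rt(t)
env.movel([.5588,-.1325,.117],R,rate=.12); s=st('down'); F0=s["wrist_force"]
effector.grasp(30); s=st('grip',F0)
if not .008<s["gripper_width"]<.02: raise SystemExit
qs=np.r_[np.arange(1.26,.6,-.12),np.arange(.56,-.2,-.04)]
for q in qs:
    p=np.array([*post_latch(q),.117]); env.movel(p,R,rate=.09 if q>.58 else .05)
    s=env.sense(); f=s["wrist_force"]-F0; v=s["ee_pos"][:2]-pivot; a=ang(v); u=np.array([np.sin(a),-np.cos(a)])
    T=f[:2]@u; print('%.2f qa %.3f t%.2f tan %.1f rad %.1f z %.1f w%.4f'%(q,latch0-a,s["t"],T,f[:2]@v/np.hypot(*v),f[2],s["gripper_width"]))
    if T>(12 if q<.1 else 20): break
E
```

```text
down t21.95 p [ 0.5593 -0.1327  0.1177] F [0.8 0.2 0.2] w0.0921 g0.0 
grip t23.14 p [ 0.5588 -0.1326  0.117 ] F [-1.1 -1.1  0. ] w0.0113 g30.0 
1.26 qa 1.254 t23.40 tan 2.2 rad -8.2 z 6.3 w0.0113
1.14 qa 1.135 t23.68 tan 2.4 rad -6.5 z 4.7 w0.0113
1.02 qa 1.019 t23.95 tan 2.3 rad -5.5 z 3.6 w0.0116
0.90 qa 0.903 t24.23 tan 1.9 rad -3.4 z 1.4 w0.0113
0.78 qa 0.781 t24.50 tan 1.5 rad -0.4 z -2.8 w0.0115
0.66 qa 0.660 t24.77 tan 1.6 rad 3.9 z -4.2 w0.0112
0.56 qa 0.561 t25.12 tan 1.9 rad 3.6 z -3.3 w0.0116
0.52 qa 0.522 t25.37 tan 1.8 rad 4.3 z -4.8 w0.0111
0.48 qa 0.481 t25.62 tan 1.2 rad 4.6 z -3.1 w0.0113
0.44 qa 0.440 t25.87 tan 1.8 rad 3.0 z -2.7 w0.0116
0.40 qa 0.400 t26.12 tan 2.0 rad 2.9 z -1.8 w0.0113
0.36 qa 0.359 t26.37 tan 1.7 rad 3.6 z -1.1 w0.0113
0.32 qa 0.321 t26.62 tan 2.3 rad 3.4 z -1.0 w0.0114
0.28 qa 0.283 t26.87 tan 2.9 rad 1.9 z -0.8 w0.0113
0.24 qa 0.244 t27.12 tan 3.6 rad 1.3 z -0.5 w0.0113
0.20 qa 0.204 t27.37 tan 4.3 rad 1.6 z 0.1 w0.0110
0.16 qa 0.162 t27.62 tan 3.2 rad 0.5 z 0.1 w0.0113
0.12 qa 0.121 t27.87 tan 3.6 rad 0.0 z 0.9 w0.0113
0.08 qa 0.079 t28.12 tan 3.5 rad -0.0 z 1.1 w0.0116
0.04 qa 0.039 t28.37 tan 3.9 rad -1.2 z 1.6 w0.0113
-0.00 qa -0.002 t28.62 tan 3.2 rad -1.0 z 2.7 w0.0116
-0.04 qa -0.043 t28.87 tan 2.5 rad -0.9 z 3.7 w0.0113
-0.08 qa -0.046 t29.12 tan 10.8 rad -1.1 z -3.2 w0.0113
-0.12 qa -0.049 t29.37 tan 19.2 rad 1.3 z -8.7 w0.0115
```

The rise and fall of force, then a hard stop at −0.045 (within calibration error), shows the latch is shut. I unload, release, lift and check.

```bash
python3 - <<'E'
from h import *
import cv2
p=np.array([*post_latch(-.055),.117]); env.movel(p,rate=.05); st('unl')
effector.release(); st('rel'); p[2]=.26; env.movel(p,rate=.15); env.movel([.45,-.25,.32],rate=.25); st('away')
for c in("scene","side"):
    im,_=viewer.read_camera(c)
    for n in("ring_post","latch_post","strainer","riser_top","jar_b"):
        print(c,n,[(np.round(r["at"],4).tolist(),round(r["score"],2)) for r in tip_of(c,n)[:2]])
    if c=="scene": cv2.imwrite("pics/end.png",cv2.resize(im[120:300,160:400,::-1],None,fx=3,fy=3))
    else: cv2.imwrite("pics/ends.png",cv2.resize(im[150:310,180:380,::-1],None,fx=3.5,fy=3.5))
print(post_latch(-.045),post_latch(0),post_ring(.02))
E
```

```text
unl t29.64 p [ 0.5949 -0.0178  0.1171] F [ 0.6 -6.4  0.8] w0.0110 g30.0 
rel t30.88 p [ 0.5948 -0.0168  0.117 ] F [ 0.9  0.5 -1.2] w0.0918 g0.0 
away t33.25 p [ 0.4506 -0.2487  0.3195] F [-0.3  0.4  0.6] w0.0920 g0.0 
scene ring_post [([0.5837, 0.0413, 0.1392], 0.57)]
scene latch_post [([0.6003, -0.0141, 0.1349], 0.59), ([0.5817, 0.0404, 0.1363], 0.39)]
scene strainer [([0.5022, 0.0211, 0.0913], 0.58)]
scene riser_top [([0.5049, 0.0222, 0.087], 0.7)]
scene jar_b [([0.6012, -0.0303, 0.0134], 0.84), ([0.5147, -0.0567, 0.1379], 0.23)]
side ring_post [([0.5837, 0.0379, 0.1418], 0.62)]
side latch_post [([0.5947, -0.0207, 0.1377], 0.62)]
side strainer [([0.505, 0.0194, 0.0896], 0.71)]
side riser_top [([0.5032, 0.0165, 0.0904], 0.96)]
side jar_b [([0.4009, 0.0716, 0.0114], 0.67), ([0.6037, -0.0249, 0.0062], 0.46)]
[ 0.59516319 -0.01766886] [ 0.59679894 -0.02161814] [0.58156341 0.04070501]
```

View pics/end.png

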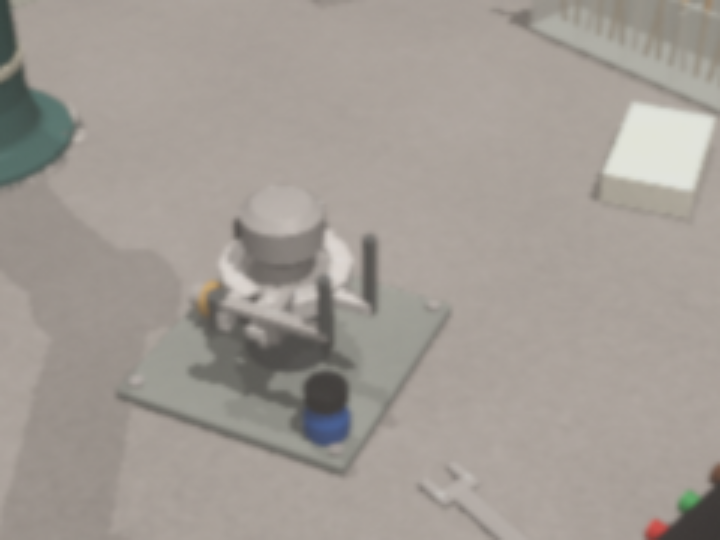

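View pics/ends.png

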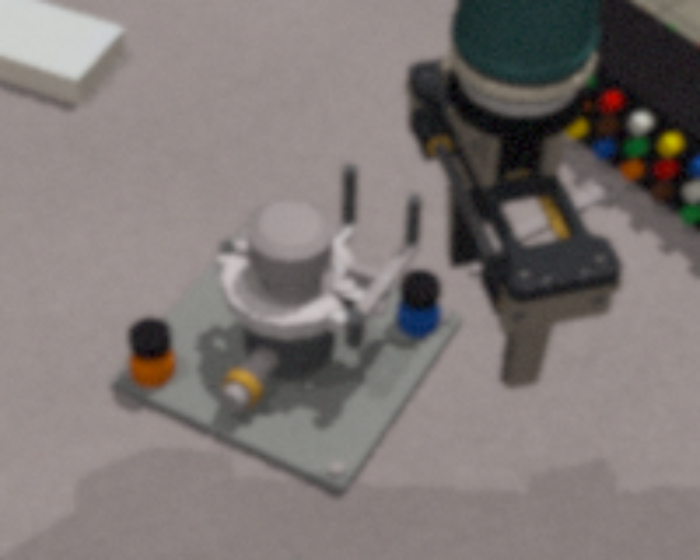

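In the end pictures the latch post, at (326,310) in the scene crop and (413,220) in the side crop, lies over the closed ring. The strainer is upright and centred, the jars are in place and the gripper is clear. I'm handing it in.

```bash
python3 -c "
from station import *
print(workorder.finish_job())"
```

```text
the job is handed in; nothing more can be done
None
```

I closed the ring round both flanges, pressed it onto its seal at about 15 N for over a second, then swung the latch to its stop and handed the job in at about 33 s. The final pictures show the strainer upright and centred and both jars in place; no verdict came back.

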